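# Gauging microscope adapter rings

## Task

Check the two aluminium adapter rings with the steel plug gauge that stands in the black block. First touch the gauge's nose down on the hole of the narrow-holed ring, which it cannot enter; then put it into the hole of the wide-holed ring until its flange rests on the ring, and leave it standing there, the ring flat on the bench. Finally put the narrow-holed ring flat in the grey tray.

Things in the scene. Friction and masses are not known exactly. Their poses are not given: they have to be found in the camera images.
- gauge: Steel plug gauge, upright, 78 mm tall; origin at the centre of its nose's underside, z up. Going up: nose 14 mm diameter tapering to 20 mm at height 8; pin 20 mm; flange 40 mm diameter at 22-28; dark handle 22 mm diameter at 28-78 (grip here). 0.16 kg. Starts loosely seated, flange down, in a fixed black block 64 x 64 x 30 mm high, origin then 8 mm above the bench; lift 25 mm to clear it.
- ring_wide: Loose aluminium ring lying flat on the bench, outer diameter 52 mm, 26 mm high, with a wide 28 mm through hole; origin at the centre of its underside, z up along the hole. About 0.1 kg. With the gauge fully in it, the gauge's flange rests on its top and the gauge's origin is 4 mm above the bench.
- ring_narrow: Loose aluminium ring lying flat on the bench, outer diameter 52 mm, 26 mm high like the other, but with a narrow 11 mm through hole; origin at the centre of its underside, z up along the hole. About 0.13 kg. The gauge's nose comes to rest on its top, 26 mm above the bench.
- tray: Fixed grey open tray for rejected parts, 150 mm (its x) by 140 mm (its y) outside, 28 mm high, walls 4 mm, floor about 4 mm thick; origin at the centre of its underside, z up. No other thing is in it.
There are look-alikes about, which are no part of the job. Leave any green or purple look-alike of the ring_narrow alone.

How it is judged:
By the outcome, as a careful person would: the job done as asked, in the order asked, and still so for the second after the job is handed in, with the robot touching nothing.
It also fails if it takes over 64 s, if anything falls off the work surface, if the arm or the gripper's body presses on something with over 40 N, if the wrist force passes 120 N, or if a joint passes its speed limit or range.

## Robot

A 6-joint arm with a two-finger parallel gripper is mounted at the origin on the work surface. World frame = base frame: x ahead of the robot, y to its left, z up, the work surface at z = 0. Lengths are in mm, angles in rad, forces in N, time in s.
With the tool pointing down it reaches from about 325 to 925 mm from the base axis. Payload 3.1 kg.
Tool frame: the origin (TCP) lies where the fingers leave the gripper's body, on its centre line; the fingertips stand 73 mm ahead of it and the grasp point (between the pads) lies 54 mm ahead of it; z points along the fingers, y is the line along which they close (so a half turn about z gives the same grasp; the last joint's range is limited). The gripper opens to 85 mm and grips with 20 to 120 N. Pads are 22 mm wide; open, the fingers measure 114 mm over their backs; the gripper's body (76 mm by 85 mm) begins 54 mm behind the grasp point. The pads swing forward as they close: fully open they stand 13 mm farther back than shut.
Start: joints at [1.145, 0.217, 1.613, -0, 1.311, -0.112], TCP at [192.904, 594.498, 303.9] pointing down, gripper open.
Joint ranges: [-2.75, 2.75], [-0.78, 2.1], [0.31, 2.55], [-1.13, 4.27], [0.13, 2.63], [-2.58, 2.58]. Speed limits (rad/s): [2.79, 2.79, 3.14, 3.14, 3.14, 3.14].

## Interface

Orientations are given as a rotation vector (axis times angle).
In Python, from bench import * gives the robot as it stands. The module is installed in compiled form; this text tells all that it offers.
- The arm moves only by the tool drive_tool, never from a script. Its arguments are lists of equal length, an entry for each row: "xyz": the shift along the world's x, y, z in m, a list of three; "turn": the turn, a rotation vector about the world's x, y, z in units of 5 degrees (1.0 is 5 degrees), a list of three; "fingers": the closure, from -1 (fully open) to 1 (shut). In form: {"xyz": [[tx, ty, tz], ...], "turn": [[wx, wy, wz], ...], "fingers": [fingers, ...]}. A call has 1 to 10 rows; each row shifts and turns the commanded pose from where the row before left it; what a row does not reach is not made up. A row lasts 1/12 s, in which the tool goes at most 41.7 mm and 7.16 degrees, less where a joint would pass 70% of its speed; a pose out of reach is approached as far as the arm can. A call is refused whole if a number of a shift passes 0.0417 or a number of a turn 1, either way. A call with a gripper value outside its range is refused whole. The fingers move at their own pace and stop on an object; the grip force is fixed at half the most. Time passes only in rows, so rows that do not move let the fingers close. It gives the time, the measured TCP pose, the force, the opening and the grip force at its end, in the units of the state.
- state(): the state, without advancing time (a new reading comes with each control period).
- get_image(name): name is "scene" or "top"; returns the picture (480x640x3 uint8, blue, green, red); there is no depth.
- camera_info(name): a dict with "fov_y" (degrees; the focal length in pixels is half the picture's height over the tangent of half this angle, whatever the lens; pixels are square), "cx", "cy" (the principal point, pixels), "k1" (the pictures are not rectified: a ray, as slopes to the right and down, at radius r is drawn at 1 + k1 r^2 times it, then the intrinsics apply), "R" (3x3) and "t" (3): a world point X has camera coordinates R X + t. Camera axes: x right, y down, z forward; pixel columns grow to the right and rows downward; lengths in mm; the calibration is good to about 2 mm. A picture is of the moment at which its call begins. camera_info takes no time and is no camera call.
- finish_job(): hands the job in; it is judged then, once.
The state is a dict: "t": time; "joint_pos": joint angles; "qvel": joint speeds; "joint_efforts": joint torques, N m; "eef_pos": TCP position; "eef_rot": TCP orientation; "contact_force": force on the tool from outside, world axes, zero at the start; "ft_torque": the same for the moment, N m; "grip_width": finger opening in mm; "grasp_force": force on a finger pad.
Only numpy, scipy, OpenCV 4.12 (cv2) and the standard library are available. Lean on these libraries where they do the work, as an engineer would, in place of code of your own. Each camera call takes 0.05 s, during which the arm holds its last target. There are 200 camera calls.

## Working session

There is one attempt and no reset: what is moved stays moved. The work goes in short steps, Python scripts to look and compute and a tool call to move; the robot and the scene stay as the last step left them, time stands still between calls to the robot, and variables do not carry over. Pictures are saved under pics/ and viewed, at most 10 in all, crops included, and the job is handed in when it is done.

Besides the shell and the picture viewer there is one more tool, called after ">>>" in YAML: its name, and indented under it one key for each argument. drive_tool: Moves the arm, as the interface text tells. Its arguments: {"type":"object","properties":{"xyz":{"type":"array","items":{"type":"array","items":{"type":"number"}}},"turn":{"type":"array","items":{"type":"array","items":{"type":"number"}}},"fingers":{"type":"array","items":{"type":"number"}}},"required":["xyz","turn","fingers"]}

```bash
mkdir -p pics; cat > h.py <<'E'
from bench import *
import numpy as np, cv2
def K(n):
    c=camera_info(n); f=240/np.tan(np.radians(c['fov_y'])/2)
    return c,np.array([[f,0,c['cx']],[0,f,c['cy']],[0,0,1.]])
def ray(n,u,v,z):
    c,k=K(n); p=cv2.undistortPoints(np.array([[[u,v]]],float),k,np.array([c['k1'],0,0,0,0.]))[0,0] if 0 else None
    x,y=(u-k[0,2])/k[0,0],(v-k[1,2])/k[1,1]; a,b=x,y
    for _ in range(30):
        s=1+c['k1']*(a*a+b*b); a,b=x/s,y/s
    R=np.array(c['R']);t=np.array(c['t']); o=-R.T@t; d=R.T@[a,b,1]
    return o+d*(z-o[2])/d[2]
def proj(n,X):
    c,k=K(n); p=np.array(c['R'])@np.array(X,float)+np.array(c['t']); a,b=p[0]/p[2],p[1]/p[2]; s=1+c['k1']*(a*a+b*b)
    return a*s*k[0,0]+k[0,2],b*s*k[1,1]+k[1,2]
E
python3 - <<'E'
from h import *
for n in("scene","top"):
    cv2.imwrite(f'pics/{n}0.png',get_image(n)); c=camera_info(n); print(n,c['fov_y'],c['k1'],-np.array(c['R']).T@c['t'], np.array(c['R']).round(2).tolist())
print(state())
E
```

```text
scene 52.44490770513783 0.043522109381759 [1191.62177984  120.54001279  759.81434365] [[-0.18, 0.98, 0.02], [0.7, 0.15, -0.7], [-0.69, -0.11, -0.72]]
top 51.297095742607155 -0.12183445334429403 [390.53923708  -2.675582   960.66687188] [[0.0, -1.0, -0.0], [-0.99, -0.0, -0.12], [0.12, 0.0, -0.99]]
{'t': 0.1, 'joint_pos': array([ 1.14479973e+00,  2.17726741e-01,  1.61479325e+00, -7.17014766e-06,
        1.31129439e+00, -1.12194300e-01]), 'qvel': array([-4.91714600e-05, -1.82022289e-03, -3.34985529e-03,  1.29894815e-03,
       -9.19301932e-04,  1.04916914e-03]), 'joint_efforts': array([-6.03144617e-04, -3.98076618e+01, -3.04969990e+01, -1.57922273e-04,
        4.18037816e-03, -4.08029689e-05]), 'eef_pos': array([192.65855233, 593.95354646, 302.65865227]), 'eef_rot': array([-0.49080514, -3.10242396,  0.00336656]), 'contact_force': array([-0.07560154, -0.25663965, -0.47217912]), 'ft_torque': array([ 0.00340474, -0.03389325, -0.02839818]), 'grasp_force': 0.0, 'grip_width': 85.25964828605642}
```

View pics/scene0.png

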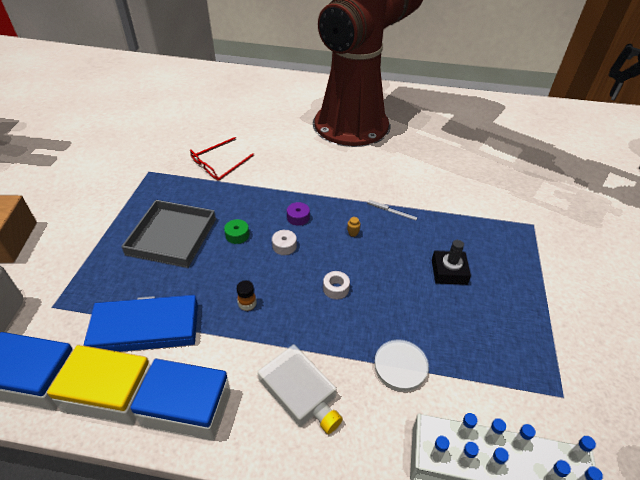

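View pics/top0.png

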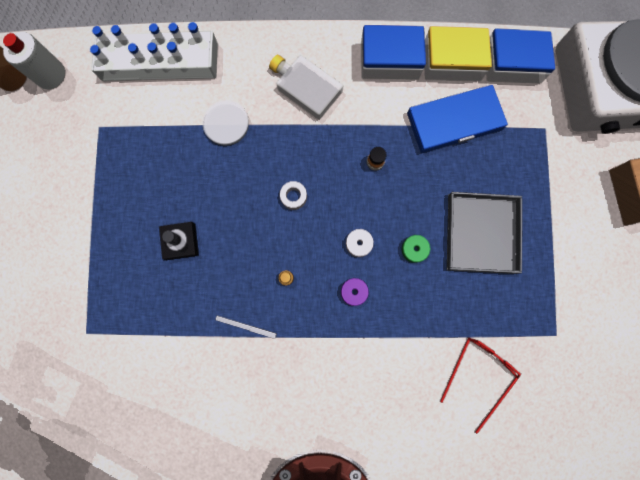

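The scene and top views agree. In top-view pixels:
- **Narrow-ring candidates:** white/aluminium (360,242), green look-alike (417,248), purple look-alike (355,292). I choose (360,242).
- **Wide ring:** (293,195), the only one with a big hole. The lid at (226,124) and the brass weight at (286,278) are not rings.
- **Gauge:** (175,240), in the black block.
- **Tray:** (485,233).

Next I measure these and check the choice in a crop.

```bash
cat >> h.py <<'E'
def blob(m,u,v,r):
    w=np.zeros_like(m); cv2.circle(w,(int(u),int(v)),r,255,-1); m=cv2.bitwise_and(m,w)
    cs=cv2.findContours(m,cv2.RETR_EXTERNAL,cv2.CHAIN_APPROX_NONE)[0]
    return max(cs,key=cv2.contourArea)
def white(im):
    h=cv2.cvtColor(im,cv2.COLOR_BGR2HSV); return cv2.inRange(h,(0,0,100),(180,60,255))
def dark(im):
    h=cv2.cvtColor(im,cv2.COLOR_BGR2HSV); return cv2.inRange(h,(0,0,0),(180,90,75))
E
python3 - <<'E'
from h import *
T=cv2.imread('pics/top0.png');S=cv2.imread('pics/scene0.png')
for nm,a,b in(('narrow',(360,242),(284,242)),('wide',(293,195),(336,285))):
    for n,im,p in(('top',T,a),('scene',S,b)):
        c=blob(white(im),*p,25); e=cv2.fitEllipse(c); 
        print(nm,n,[np.round(x,1) for x in e],ray(n,*e[0],26 if n=='top' else 13).round(1))
        hm=cv2.bitwise_not(white(im)); hc=blob(hm,*p,8 if nm=='narrow' else 9); M=cv2.moments(hc); u,v=M['m10']/M['m00'],M['m01']/M['m00']; print('  hole',round(u,1),round(v,1),cv2.contourArea(hc),ray(n,u,v,26).round(1))
for u,v in((450,194),(521,195),(521,272),(448,271)): print('tray',ray('top',u,v,28).round(1))
t=lambda im,u,v,w,h,s:cv2.resize(im[v-h:v+h,u-w:u+w],None,fx=s,fy=s,interpolation=cv2.INTER_CUBIC)
cv2.imwrite('pics/crop1.png',np.vstack([np.hstack([t(T,178,240,32,32,6),t(T,325,220,32,32,6)]) ,np.hstack([t(S,453,262,32,32,6),t(S,310,262,64,64,3)])])[:, :])
E
```

```text
narrow top [array([359.4, 242.2]), array([26.7, 27.3]), np.float64(144.1)] [501.4 -72.3  26. ]
  hole 359.4 242.1 11.5 [501.7 -72.2  26. ]
narrow scene [array([283.1, 240.1]), array([21.2, 24.5]), np.float64(48.2)] [495.2 -75.8  13. ]
  hole 285.6 248.5 6.5 [529.6 -61.6  26. ]
wide top [array([292.8, 194.1]), array([26.2, 26.6]), np.float64(65.6)] [593.3  54.3  26. ]
  hole 292.9 194.0 123.0 [593.6  54.1  26. ]
wide scene [array([335.1, 283.2]), array([24.1, 28. ]), np.float64(42.5)] [588.9  52.   13. ]
  hole 334.2 281.3 49.0 [595.4  50.6  26. ]
tray [ 595. -247.   28.]
tray [ 594.7 -387.7   28. ]
tray [ 445.4 -380.6   28. ]
tray [ 447.4 -238.9   28. ]
```

View pics/crop1.png

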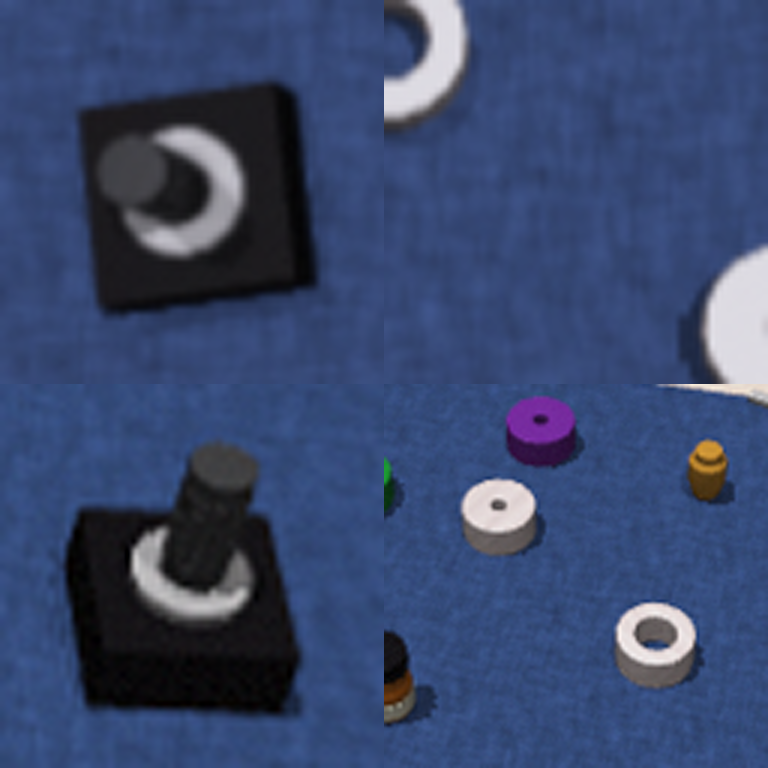

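The crop shows the plain aluminium narrow ring, with a small hole at scene (283,237). The wide ring is at scene (335,281), and the gauge stands in the block with its handle top at top-view (168,236) and scene (458,244).

```bash
python3 - <<'E'
from h import *
for n,a,f in(('top',(168.2,236),(176.7,239.7)),('scene',(458.3,243.8),(453,263))):
    print(n,ray(n,*a,86).round(1),'flange',ray(n,*f,36).round(1))
from scipy.spatial.transform import Rotation as R
s=state();print(R.from_rotvec(s['eef_rot']).as_matrix().round(3))
E
```

```text
top [503.9 273.1  86. ] flange [503.4 272.1  36. ]
scene [504.7 274.4  86. ] flange [509.7 275.   36. ]
[[-0.951  0.309 -0.001]
 [ 0.309  0.951 -0.002]
 [ 0.    -0.002 -1.   ]]
```

>>> drive_tool:
  xyz:
    - [0.026, -0.027, -0.005]
    - [0.026, -0.027, -0.005]
    - [0.026, -0.027, -0.005]
    - [0.026, -0.027, -0.005]
    - [0.026, -0.027, -0.005]
    - [0.026, -0.027, -0.005]
    - [0.026, -0.027, -0.005]
    - [0.026, -0.027, -0.005]
    - [0.026, -0.027, -0.005]
    - [0.026, -0.027, -0.005]
  turn:
    - [0, 0, 0]
    - [0, 0, 0]
    - [0, 0, 0]
    - [0, 0, 0]
    - [0, 0, 0]
    - [0, 0, 0]
    - [0, 0, 0]
    - [0, 0, 0]
    - [0, 0, 0]
    - [0, 0, 0]
  fingers: [-1, -1, -1, -1, -1, -1, -1, -1, -1, -1]

```text
t: 0.93
eef_pos: [453.6, 322.8, 253.2]
eef_rot: [-0.491, -3.102, 0.001]
contact_force: [0.3, -0.3, 0.6]
grip_width: 85.5
grasp_force: 0.0
```

>>> drive_tool:
  xyz:
    - [0.017, -0.017, -0.015]
    - [0.017, -0.017, -0.015]
    - [0.017, -0.0165, -0.015]
    - [0, 0, -0.02]
    - [0, 0, 0]
    - [0, 0, 0]
  turn:
    - [0, 0, 0]
    - [0, 0, 0]
    - [0, 0, 0]
    - [0, 0, 0]
    - [0, 0, 0]
    - [0, 0, 0]
  fingers: [-1, -1, -1, -1, -1, -1]

```text
t: 1.43
eef_pos: [502.5, 273.3, 187.0]
eef_rot: [-0.491, -3.098, 0.004]
contact_force: [0.3, 0.8, 0.6]
grip_width: 85.6
grasp_force: 0.0
```

```bash
python3 - <<'E'
from h import *
print(state()['eef_pos'],state()['eef_rot'])
im=get_image('scene');cv2.imwrite('pics/s1.png',cv2.resize(im[130:310,350:590],None,fx=3,fy=3))
E
```

```text
[502.53498201 273.25924841 187.01452452] [-0.49134807 -3.09844649  0.00353782]
```

View pics/s1.png

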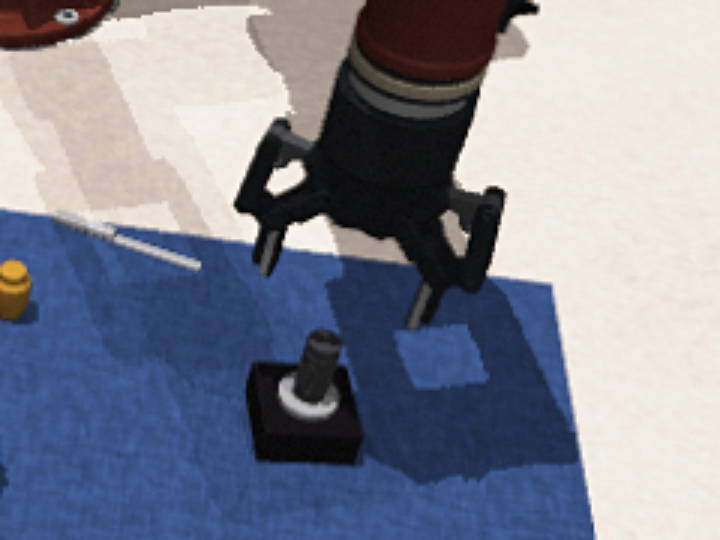

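The gripper is open and centred over the handle, which is at about crop (323,345). I descend and grip.

>>> drive_tool:
  xyz:
    - [0.0015, 0, -0.02]
    - [0, 0, -0.02]
    - [0, 0, -0.02]
    - [0, 0, -0.009]
    - [0, 0, 0]
    - [0, 0, 0]
    - [0, 0, 0]
    - [0, 0, 0]
    - [0, 0, 0]
    - [0, 0, 0]
  turn:
    - [0, 0, 0]
    - [0, 0, 0]
    - [0, 0, 0]
    - [0, 0, 0]
    - [0, 0, 0]
    - [0, 0, 0]
    - [0, 0, 0]
    - [0, 0, 0]
    - [0, 0, 0]
    - [0, 0, 0]
  fingers: [-1, -1, -1, -1, -1, 1, 1, 1, 1, 1]

```text
t: 2.32
eef_pos: [506.0, 274.2, 121.0]
eef_rot: [0.491, 3.101, 0.002]
contact_force: [-0.6, 0.3, -0.5]
grip_width: 25.6
grasp_force: 0.0
```

>>> drive_tool:
  xyz:
    - [0, 0, 0]
    - [0, 0, 0]
    - [0, 0, 0]
    - [0, 0, 0]
    - [0, 0, 0]
    - [0, 0, 0]
  turn:
    - [0, 0, 0]
    - [0, 0, 0]
    - [0, 0, 0]
    - [0, 0, 0]
    - [0, 0, 0]
    - [0, 0, 0]
  fingers: [1, 1, 1, 1, 1, 1]

```text
t: 2.82
eef_pos: [506.2, 274.2, 121.0]
eef_rot: [0.491, 3.102, 0.001]
contact_force: [-0.9, -0.4, 5.8]
grip_width: 20.2
grasp_force: 58.6
```

>>> drive_tool:
  xyz:
    - [0, 0, 0.008]
    - [0, 0, 0.016]
    - [0, 0, 0.02]
    - [0, 0, 0.021]
    - [0, 0, 0]
    - [0, 0, 0]
  turn:
    - [0, 0, 0]
    - [0, 0, 0]
    - [0, 0, 0]
    - [0, 0, 0]
    - [0, 0, 0]
    - [0, 0, 0]
  fingers: [1, 1, 1, 1, 1, 1]

```text
t: 3.32
eef_pos: [506.0, 274.2, 185.7]
eef_rot: [0.491, 3.101, 0.002]
contact_force: [-0.9, -0.1, -2.3]
grip_width: 20.8
grasp_force: 58.7
```

>>> drive_tool:
  xyz:
    - [0, -0.02, 0]
    - [0, -0.036, 0]
    - [0, -0.04, 0]
    - [0, -0.04, 0]
    - [0, -0.04, 0]
    - [0, -0.04, 0]
    - [0, -0.04, 0]
    - [0, -0.04, 0]
    - [0, -0.03, 0]
    - [0, -0.02, 0]
  turn:
    - [0, 0, 0]
    - [0, 0, 0]
    - [0, 0, 0]
    - [0, 0, 0]
    - [0, 0, 0]
    - [0, 0, 0]
    - [0, 0, 0]
    - [0, 0, 0]
    - [0, 0, 0]
    - [0, 0, 0]
  fingers: [1, 1, 1, 1, 1, 1, 1, 1, 1, 1]

```text
t: 4.15
eef_pos: [503.7, -74.7, 182.7]
eef_rot: [-0.494, -3.099, 0.001]
contact_force: [0.7, 0.3, -2.8]
grip_width: 20.5
grasp_force: 59.0
```

>>> drive_tool:
  xyz:
    - [0, 0, 0]
    - [0, 0, 0]
    - [0, 0, 0]
    - [0, 0, 0]
  turn:
    - [0, 0, 0]
    - [0, 0, 0]
    - [0, 0, 0]
    - [0, 0, 0]
  fingers: [1, 1, 1, 1]

```text
t: 4.48
eef_pos: [504.6, -70.8, 183.8]
eef_rot: [-0.489, -3.101, -0.001]
contact_force: [0.2, 0.1, -1.6]
grip_width: 20.9
grasp_force: 59.0
```

```bash
python3 - <<'E'
from h import *
s=state();print(s['eef_pos'],s['eef_rot'],s['contact_force'])
im=get_image('scene');cv2.imwrite('pics/s2f.png',im);cv2.imwrite('pics/s2.png',cv2.resize(im[130:270,200:380],None,fx=4,fy=4,interpolation=cv2.INTER_CUBIC))
E
```

```text
[504.644938   -70.75113621 183.76246817] [-4.88639436e-01 -3.10104834e+00 -1.09708871e-03] [ 0.20280121  0.13088012 -1.55196466]
```

View pics/s2.png

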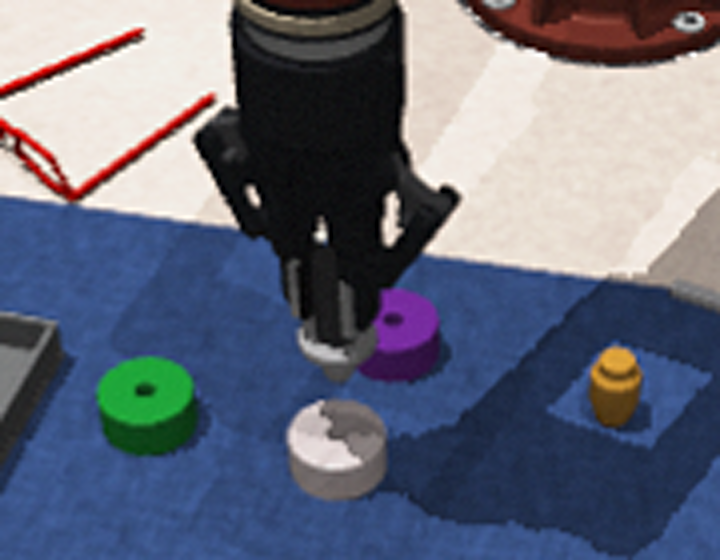

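The gauge hangs upright above the aluminium narrow ring: nose at about px (285,225), with the ring's hole just below. I compare the two in this view.

```bash
python3 - <<'E'
from h import *
print('nose',ray('scene',285,224.5,71),'narrow hole',ray('scene',284.3,238.3,26),'wide hole',ray('scene',246+(656-384)/3,198+(632-384)/3,26))
print('handle/flange', ray('scene',200+338/4,130+340/4,71+28))
E
```

```text
nose [505.85463516 -67.18139569  71.        ] narrow hole [501.76629482 -71.16890433  26.        ] wide hole [592.705665    55.07767567  26.        ]
handle/flange [507.66754595 -66.82634588  99.        ]
```

>>> drive_tool:
  xyz:
    - [-0.0025, -0.002, -0.01]
    - [0, 0, -0.015]
    - [0, 0, -0.01]
    - [0, 0, -0.003]
    - [0, 0, 0]
    - [0, 0, 0]
  turn:
    - [0, 0, 0]
    - [0, 0, 0]
    - [0, 0, 0]
    - [0, 0, 0]
    - [0, 0, 0]
    - [0, 0, 0]
  fingers: [1, 1, 1, 1, 1, 1]

```text
t: 5.03
eef_pos: [502.8, -73.7, 146.6]
eef_rot: [-0.49, -3.103, -0.0]
contact_force: [0.8, -0.2, -1.8]
grip_width: 20.5
grasp_force: 59.0
```

```bash
python3 - <<'E'
from h import *
s=state();print(s['eef_pos'],s['contact_force'])
im=get_image('scene');cv2.imwrite('pics/s3.png',cv2.resize(im[195:265,245:325],None,fx=8,fy=8,interpolation=cv2.INTER_CUBIC))
print('ring top outline should be at',proj('scene',(501.6,-71.8,26)))
E
```

```text
[502.80412119 -73.73550072 146.61334308] [ 0.83991238 -0.16722892 -1.75118443]
ring top outline should be at (np.float64(284.02550393768706), np.float64(238.20057547073327))
```

View pics/s3.png

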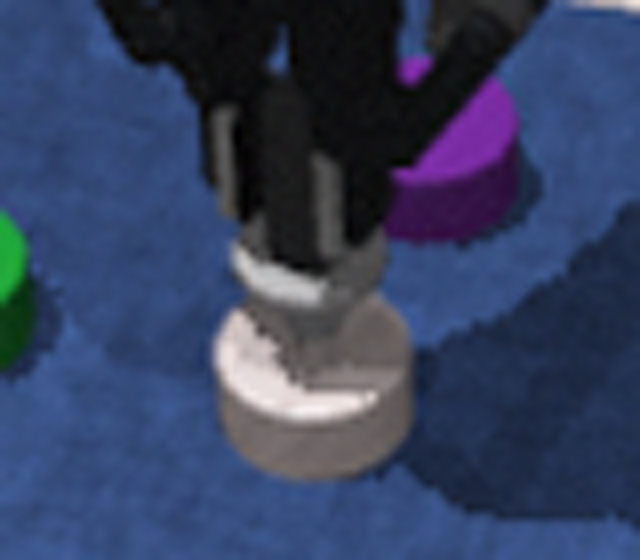

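```bash
python3 - <<'E'
from h import *
for p in((501.6,-71.8,59),(501.6,-66.8,59),(501.6,-71.8,26)):
    u,v=proj('scene',p);print((u-245)*8,(v-195)*8)
E
```

```text
307.83834277934466 255.7303487265783
326.86700295900846 258.5265866253619
312.2040315014965 345.60460376586616
```

The view shows the flange centred at crop x of about 309, where 308 is expected, so it is well aligned. I lower it gently.

>>> drive_tool:
  xyz:
    - [0, 0, -0.002]
    - [0, 0, -0.002]
    - [0, 0, -0.0015]
    - [0, 0, -0.001]
    - [0, 0, 0]
    - [0, 0, 0]
  turn:
    - [0, 0, 0]
    - [0, 0, 0]
    - [0, 0, 0]
    - [0, 0, 0]
    - [0, 0, 0]
    - [0, 0, 0]
  fingers: [1, 1, 1, 1, 1, 1]

```text
t: 5.58
eef_pos: [502.9, -74.0, 140.4]
eef_rot: [-0.491, -3.103, -0.0]
contact_force: [1.0, 0.7, -1.2]
grip_width: 20.6
grasp_force: 59.0
```

>>> drive_tool:
  xyz:
    - [0, 0, -0.0007]
    - [0, 0, 0]
    - [0, 0, -0.0007]
    - [0, 0, 0]
    - [0, 0, 0]
  turn:
    - [0, 0, 0]
    - [0, 0, 0]
    - [0, 0, 0]
    - [0, 0, 0]
    - [0, 0, 0]
  fingers: [1, 1, 1, 1, 1]

```text
t: 6.0
eef_pos: [503.0, -74.0, 139.1]
eef_rot: [0.491, 3.103, -0.0]
contact_force: [0.2, -0.2, -1.3]
grip_width: 20.8
grasp_force: 59.0
```

>>> drive_tool:
  xyz:
    - [0, 0, -0.0005]
    - [0, 0, 0]
    - [0, 0, -0.0005]
    - [0, 0, 0]
    - [0, 0, 0]
  turn:
    - [0, 0, 0]
    - [0, 0, 0]
    - [0, 0, 0]
    - [0, 0, 0]
    - [0, 0, 0]
  fingers: [1, 1, 1, 1, 1]

```text
t: 6.42
eef_pos: [503.2, -74.1, 138.9]
eef_rot: [0.491, 3.103, -0.0]
contact_force: [-2.3, 1.2, 4.8]
grip_width: 20.5
grasp_force: 59.3
```

>>> drive_tool:
  xyz:
    - [0, 0, -0.0003]
    - [0, 0, 0]
    - [0, 0, 0]
  turn:
    - [0, 0, 0]
    - [0, 0, 0]
    - [0, 0, 0]
  fingers: [1, 1, 1]

```text
t: 6.67
eef_pos: [503.3, -74.1, 138.9]
eef_rot: [0.491, 3.103, -0.0]
contact_force: [-2.6, 0.8, 7.3]
grip_width: 20.7
grasp_force: 59.4
```

Contact is confirmed: the vertical force rose from -1.3 to +7.3 N with the height stalled. I lift and go to the wide ring.

>>> drive_tool:
  xyz:
    - [0, 0, 0.01]
    - [0, 0, 0.016]
    - [0, 0, 0.016]
    - [0.01, 0.014, 0]
    - [0.02, 0.028, 0]
    - [0.022, 0.03, 0]
    - [0.02, 0.028, 0]
    - [0.02, 0.026, 0]
    - [0, 0, 0]
    - [0, 0, 0]
  turn:
    - [0, 0, 0]
    - [0, 0, 0]
    - [0, 0, 0]
    - [0, 0, 0]
    - [0, 0, 0]
    - [0, 0, 0]
    - [0, 0, 0]
    - [0, 0, 0]
    - [0, 0, 0]
    - [0, 0, 0]
  fingers: [1, 1, 1, 1, 1, 1, 1, 1, 1, 1]

```text
t: 7.5
eef_pos: [595.6, 53.4, 179.8]
eef_rot: [0.486, 3.103, -0.0]
contact_force: [-0.6, -1.4, -2.9]
grip_width: 20.3
grasp_force: 59.2
```

>>> drive_tool:
  xyz:
    - [0, 0, -0.015]
    - [0, 0, -0.015]
    - [0, 0, -0.005]
    - [0, 0, 0]
    - [0, 0, 0]
  turn:
    - [0, 0, 0]
    - [0, 0, 0]
    - [0, 0, 0]
    - [0, 0, 0]
    - [0, 0, 0]
  fingers: [1, 1, 1, 1, 1]

```text
t: 7.92
eef_pos: [594.2, 51.3, 144.4]
eef_rot: [-0.492, -3.101, 0.0]
contact_force: [0.5, 0.2, -1.3]
grip_width: 20.6
grasp_force: 59.2
```

```bash
python3 - <<'E'
from h import *
s=state();print(s['eef_pos'],s['contact_force'])
im=get_image('scene');cv2.imwrite('pics/s4.png',cv2.resize(im[240:310,295:375],None,fx=8,fy=8,interpolation=cv2.INTER_CUBIC))
for p in((593.5,54.2,26),(593.5,54.2,59)):
    u,v=proj('scene',p);print((u-295)*8,(v-240)*8)
E
```

```text
[594.18463012  51.29545908 144.38949019] [ 0.47759388  0.22814561 -1.25078878]
329.232167001559 327.26446030629813
335.22295430437316 238.5834350197042
```

View pics/s4.png

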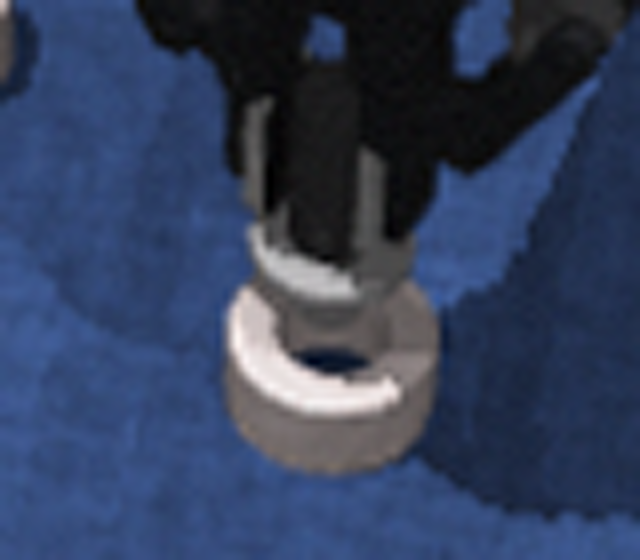

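The view shows the nose above the hole (hole centre about crop (333,335)) and the flange centred at x of about 331, where about 339 is wanted. That is about 2 mm short in y, so I correct and descend.

>>> drive_tool:
  xyz:
    - [0.001, 0.0015, 0]
    - [0, 0, 0]
    - [0, 0, -0.004]
    - [0, 0, -0.004]
    - [0, 0, -0.004]
    - [0, 0, -0.004]
    - [0, 0, -0.004]
    - [0, 0, -0.003]
    - [0, 0, 0]
    - [0, 0, 0]
  turn:
    - [0, 0, 0]
    - [0, 0, 0]
    - [0, 0, 0]
    - [0, 0, 0]
    - [0, 0, 0]
    - [0, 0, 0]
    - [0, 0, 0]
    - [0, 0, 0]
    - [0, 0, 0]
    - [0, 0, 0]
  fingers: [1, 1, 1, 1, 1, 1, 1, 1, 1, 1]

```text
t: 8.8
eef_pos: [595.6, 53.5, 121.2]
eef_rot: [-0.491, -3.102, 0.0]
contact_force: [1.1, -0.0, -1.6]
grip_width: 20.6
grasp_force: 59.2
```

>>> drive_tool:
  xyz:
    - [0, 0, -0.0015]
    - [0, 0, -0.0015]
    - [0, 0, -0.0008]
    - [0, 0, 0]
    - [0, 0, -0.0005]
    - [0, 0, 0]
    - [0, 0, 0]
  turn:
    - [0, 0, 0]
    - [0, 0, 0]
    - [0, 0, 0]
    - [0, 0, 0]
    - [0, 0, 0]
    - [0, 0, 0]
    - [0, 0, 0]
  fingers: [1, 1, 1, 1, 1, 1, 1]

```text
t: 9.38
eef_pos: [595.9, 53.5, 117.5]
eef_rot: [0.491, 3.103, -0.0]
contact_force: [1.2, 0.2, -2.3]
grip_width: 20.4
grasp_force: 59.2
```

>>> drive_tool:
  xyz:
    - [0, 0, -0.0005]
    - [0, 0, 0]
    - [0, 0, -0.0005]
    - [0, 0, 0]
    - [0, 0, 0]
  turn:
    - [0, 0, 0]
    - [0, 0, 0]
    - [0, 0, 0]
    - [0, 0, 0]
    - [0, 0, 0]
  fingers: [1, 1, 1, 1, 1]

```text
t: 9.8
eef_pos: [596.1, 53.5, 117.1]
eef_rot: [0.491, 3.103, -0.0]
contact_force: [-1.8, -0.4, 3.3]
grip_width: 20.7
grasp_force: 59.4
```

The flange is seated. I open and lift straight up.

>>> drive_tool:
  xyz:
    - [0, 0, 0]
    - [0, 0, 0]
    - [0, 0, 0]
    - [0, 0, 0]
    - [0, 0, 0]
    - [0, 0, 0]
    - [0, 0, 0]
    - [0, 0, 0]
    - [0, 0, 0]
    - [0, 0, 0]
  turn:
    - [0, 0, 0]
    - [0, 0, 0]
    - [0, 0, 0]
    - [0, 0, 0]
    - [0, 0, 0]
    - [0, 0, 0]
    - [0, 0, 0]
    - [0, 0, 0]
    - [0, 0, 0]
    - [0, 0, 0]
  fingers: [-0.3, -1, -1, -1, -1, -1, -1, -1, -1, -1]

```text
t: 10.63
eef_pos: [595.9, 53.5, 116.4]
eef_rot: [0.491, 3.103, -0.0]
contact_force: [-0.3, -0.6, -0.5]
grip_width: 85.6
grasp_force: 0.0
```

>>> drive_tool:
  xyz:
    - [0, 0, 0.01]
    - [0, 0, 0.02]
    - [0, 0, 0.03]
    - [0, 0, 0.03]
    - [0, 0, 0.02]
    - [-0.02, -0.026, 0]
    - [-0.035, -0.04, 0]
    - [-0.03, -0.04, 0]
    - [-0.007, -0.02, 0]
    - [0, 0, 0]
  turn:
    - [0, 0, 0]
    - [0, 0, 0]
    - [0, 0, 0]
    - [0, 0, 0]
    - [0, 0, 0]
    - [0, 0, 0]
    - [0, 0, 0]
    - [0, 0, 0]
    - [0, 0, 0]
    - [0, 0, 0]
  fingers: [-1, -1, -1, -1, -1, -1, -1, -1, -1, -1]

```text
t: 11.47
eef_pos: [514.7, -60.1, 227.1]
eef_rot: [0.496, 3.102, -0.003]
contact_force: [0.4, 0.6, -0.0]
grip_width: 85.5
grasp_force: 0.0
```

>>> drive_tool:
  xyz:
    - [0, 0, 0]
    - [0, 0, 0]
    - [0, 0, 0]
  turn:
    - [0, 0, 0]
    - [0, 0, 0]
    - [0, 0, 0]
  fingers: [-1, -1, -1]

```text
t: 11.72
eef_pos: [517.2, -56.5, 226.9]
eef_rot: [0.489, 3.102, 0.001]
contact_force: [0.3, 0.0, 0.1]
grip_width: 85.4
grasp_force: 0.0
```

```bash
python3 - <<'E'
from h import *
s=state();print(s['eef_pos'],s['contact_force'],s['grip_width'])
im=get_image('scene');cv2.imwrite('pics/s5.png',cv2.resize(im[130:310,220:400],None,fx=3.3,fy=3.3,interpolation=cv2.INTER_CUBIC))
E
```

```text
[517.18583915 -56.45263969 226.89323141] [0.32165572 0.04424982 0.12892842] 85.36674816959318
```

View pics/s5.png

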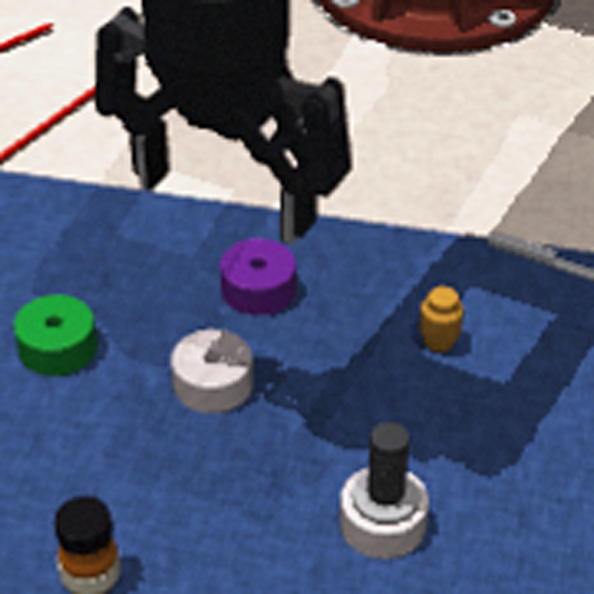

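The gauge stands upright in the wide ring at crop (387,500), flange on the ring and the ring flat. The narrow ring is still at crop (212,370). I go to it now.

>>> drive_tool:
  xyz:
    - [-0.014, -0.0165, -0.01]
    - [0, 0, -0.03]
    - [0, 0, -0.03]
    - [0, 0, -0.03]
    - [0, 0, -0.03]
    - [0, 0, -0.01]
    - [0, 0, -0.006]
    - [0, 0, 0]
    - [0, 0, 0]
  turn:
    - [0, 0, 0]
    - [0, 0, 0]
    - [0, 0, 0]
    - [0, 0, 0]
    - [0, 0, 0]
    - [0, 0, 0]
    - [0, 0, 0]
    - [0, 0, 0]
    - [0, 0, 0]
  fingers: [-1, -1, -1, -1, -1, -1, -1, -1, -1]

```text
t: 12.52
eef_pos: [503.7, -73.7, 81.5]
eef_rot: [0.49, 3.101, -0.0]
contact_force: [0.4, 0.0, 1.2]
grip_width: 85.7
grasp_force: 0.0
```

>>> drive_tool:
  xyz:
    - [0, 0, 0]
    - [0, 0, 0]
    - [0, 0, 0]
    - [0, 0, 0]
    - [0, 0, 0]
    - [0, 0, 0]
    - [0, 0, 0]
    - [0, 0, 0]
    - [0, 0, 0]
    - [0, 0, 0]
  turn:
    - [0, 0, 0]
    - [0, 0, 0]
    - [0, 0, 0]
    - [0, 0, 0]
    - [0, 0, 0]
    - [0, 0, 0]
    - [0, 0, 0]
    - [0, 0, 0]
    - [0, 0, 0]
    - [0, 0, 0]
  fingers: [-0.5, -0.2, 0, 1, 1, 1, 1, 1, 1, 1]

```text
t: 13.35
eef_pos: [503.9, -74.1, 82.7]
eef_rot: [0.49, 3.1, -0.001]
contact_force: [-1.6, 1.1, 7.0]
grip_width: 49.6
grasp_force: 60.9
```

>>> drive_tool:
  xyz:
    - [0, 0, 0.01]
    - [0, 0, 0.02]
    - [0, 0, 0.025]
    - [0.002, -0.025, 0]
    - [0.003, -0.036, 0]
    - [0.003, -0.04, 0]
    - [0.003, -0.04, 0]
    - [0.003, -0.04, 0]
    - [0.003, -0.036, 0]
    - [0.002, -0.024, 0]
  turn:
    - [0, 0, 0]
    - [0, 0, 0]
    - [0, 0, 0]
    - [0, 0, 0]
    - [0, 0, 0]
    - [0, 0, 0]
    - [0, 0, 0]
    - [0, 0, 0]
    - [0, 0, 0]
    - [0, 0, 0]
  fingers: [1, 1, 1, 1, 1, 1, 1, 1, 1, 1]

```text
t: 14.18
eef_pos: [521.4, -318.5, 136.5]
eef_rot: [0.494, 3.101, -0.003]
contact_force: [0.2, -1.0, -1.2]
grip_width: 49.4
grasp_force: 62.7
```

>>> drive_tool:
  xyz:
    - [0, 0, 0]
    - [0, 0, 0]
    - [0, 0, -0.015]
    - [0, 0, -0.015]
    - [0, 0, -0.01]
    - [0, 0, -0.004]
    - [0, 0, 0]
    - [0, 0, 0]
  turn:
    - [0, 0, 0]
    - [0, 0, 0]
    - [0, 0, 0]
    - [0, 0, 0]
    - [0, 0, 0]
    - [0, 0, 0]
    - [0, 0, 0]
    - [0, 0, 0]
  fingers: [1, 1, 1, 1, 1, 1, 1, 1]

```text
t: 14.85
eef_pos: [521.5, -314.0, 91.5]
eef_rot: [-0.49, -3.103, -0.0]
contact_force: [0.5, -0.4, -1.3]
grip_width: 49.1
grasp_force: 62.7
```

```bash
python3 - <<'E'
from h import *
s=state();print(s['eef_pos'],s['contact_force'],s['grip_width'])
im=get_image('scene');cv2.imwrite('pics/s6.png',cv2.resize(im[120:300,100:340],None,fx=3,fy=3,interpolation=cv2.INTER_CUBIC))
E
```

```text
[ 521.49558109 -313.99717693   91.46071666] [ 0.49057583 -0.42861612 -1.30143877] 49.12394760968016
```

View pics/s6.png

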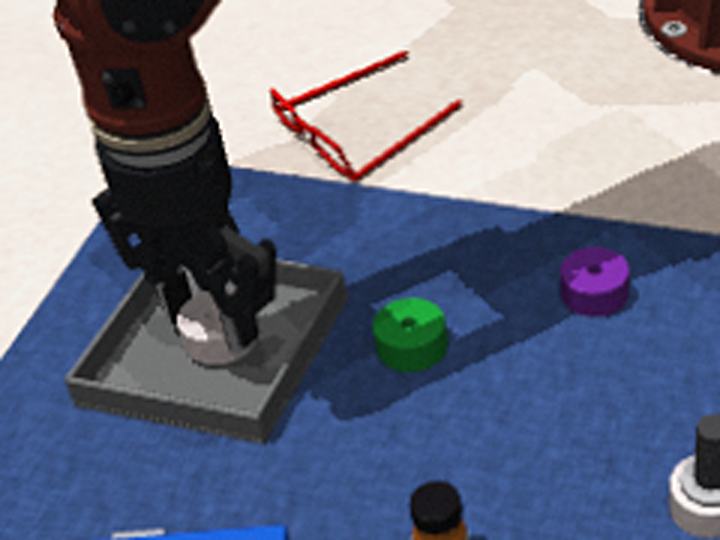

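The ring is held level over the tray's middle, at crop (215,330). I lower it to the floor.

>>> drive_tool:
  xyz:
    - [0, 0, -0.002]
    - [0, 0, -0.0015]
    - [0, 0, -0.0007]
    - [0, 0, 0]
    - [0, 0, -0.0005]
    - [0, 0, 0]
    - [0, 0, 0]
  turn:
    - [0, 0, 0]
    - [0, 0, 0]
    - [0, 0, 0]
    - [0, 0, 0]
    - [0, 0, 0]
    - [0, 0, 0]
    - [0, 0, 0]
  fingers: [1, 1, 1, 1, 1, 1, 1]

```text
t: 15.48
eef_pos: [521.5, -314.8, 86.8]
eef_rot: [0.491, 3.103, -0.0]
contact_force: [0.5, -0.7, -1.2]
grip_width: 49.1
grasp_force: 62.8
```

>>> drive_tool:
  xyz:
    - [0, 0, -0.0005]
    - [0, 0, 0]
    - [0, 0, -0.0005]
    - [0, 0, 0]
    - [0, 0, 0]
  turn:
    - [0, 0, 0]
    - [0, 0, 0]
    - [0, 0, 0]
    - [0, 0, 0]
    - [0, 0, 0]
  fingers: [1, 1, 1, 1, 1]

```text
t: 15.9
eef_pos: [521.5, -314.8, 86.7]
eef_rot: [-0.491, -3.103, 0.0]
contact_force: [-2.1, 1.4, 4.8]
grip_width: 49.9
grasp_force: 63.4
```

>>> drive_tool:
  xyz:
    - [0, 0, 0]
    - [0, 0, 0]
    - [0, 0, 0]
    - [0, 0, 0]
    - [0, 0, 0]
    - [0, 0, 0]
  turn:
    - [0, 0, 0]
    - [0, 0, 0]
    - [0, 0, 0]
    - [0, 0, 0]
    - [0, 0, 0]
    - [0, 0, 0]
  fingers: [-0.4, -0.6, -0.6, -0.6, -0.6, -0.6]

```text
t: 16.4
eef_pos: [521.5, -314.7, 85.5]
eef_rot: [-0.491, -3.103, -0.0]
contact_force: [-0.0, 0.4, 0.1]
grip_width: 68.4
grasp_force: 0.0
```

>>> drive_tool:
  xyz:
    - [0, 0, 0.01]
    - [0, 0, 0.02]
    - [0, 0, 0.03]
    - [0, 0, 0.04]
    - [0, 0, 0.04]
    - [-0.03, 0, 0.02]
    - [-0.03, 0, 0]
    - [-0.03, 0, 0]
    - [0, 0, 0]
    - [0, 0, 0]
  turn:
    - [0, 0, 0]
    - [0, 0, 0]
    - [0, 0, 0]
    - [0, 0, 0]
    - [0, 0, 0]
    - [0, 0, 0]
    - [0, 0, 0]
    - [0, 0, 0]
    - [0, 0, 0]
    - [0, 0, 0]
  fingers: [-0.6, -0.6, -0.6, -0.6, -0.6, -0.6, -0.6, -0.6, -0.6, -0.6]

```text
t: 17.23
eef_pos: [430.4, -314.5, 246.3]
eef_rot: [0.493, 3.102, -0.0]
contact_force: [0.6, -0.2, 0.5]
grip_width: 68.2
grasp_force: 0.0
```

```bash
python3 - <<'E'
from h import *
s=state();print(s['eef_pos'],s['contact_force'],s['grip_width'])
im=get_image('scene');cv2.imwrite('pics/s7.png',cv2.resize(im[160:310,100:400],None,fx=2.6,fy=2.6,interpolation=cv2.INTER_CUBIC))
E
```

```text
[ 430.35492205 -314.52638275  246.31622893] [ 0.61787451 -0.22010665  0.49338596] 68.24762110736472
```

View pics/s7.png

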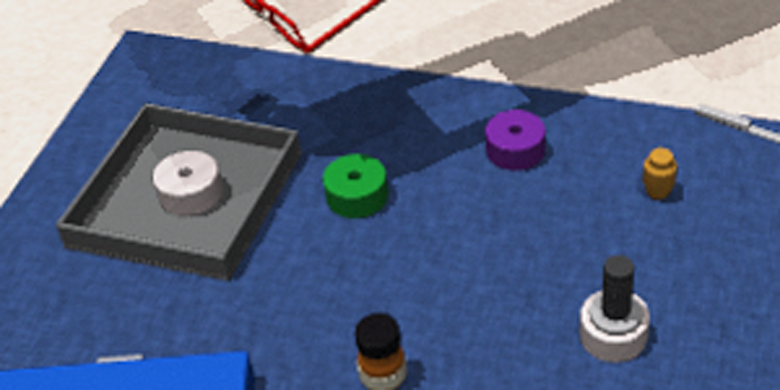

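The narrow ring lies flat in the tray at crop (187,182). The gauge stands in the wide ring at (617,310), and the look-alikes are untouched.

```bash
python3 -c "
from bench import *
print(finish_job())"
```

```text
the job is handed in; nothing more can be done
None
```

The job is done and handed in: the gauge touched the narrow ring's hole and now stands in the wide ring with its flange seated, and the narrow ring lies flat in the tray; it took about 17 s of the 64 s allowed.

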